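# Find the socket for the tool-rest clamp nut

## Robot

A 6-joint arm with a two-finger parallel gripper is mounted at the origin on the work surface. World frame = base frame: x ahead of the robot, y to its left, z up, the work surface at z = 0. Lengths are in m, angles in rad, forces in N, time in s.
With the tool pointing down it reaches from about 0.275 to 0.75 m from the base axis. Payload 10.2 kg.
Tool frame: the origin (TCP) lies midway between the tips of the shut fingers; the grasp point (between the pads) lies 19 mm behind it; z points along the fingers, y is the line along which they close (so a half turn about z gives the same grasp; the last joint's range is limited). The gripper opens to 85 mm and grips with 20 to 120 N. Pads are 22 mm wide; open, the fingers measure 114 mm over their backs; the gripper's body (76 mm by 85 mm) begins 54 mm behind the grasp point. The pads swing forward as they close: fully open they stand 13 mm farther back than shut.
Start: joints at [1.108, 0.313, 1.498, -0, 1.331, -0.223], TCP at [0.125, 0.51, 0.231] pointing down, gripper open.
Joint ranges: [-2.94, 2.94], [-0.97, 2.17], [0.19, 2.56], [-1.23, 4.37], [0.02, 3.11], [-2.88, 2.88]. Speed limits (rad/s): [2.39, 2.39, 3.01, 3.14, 3.14, 3.14].

## Interface

Orientations are given as a unit quaternion [x, y, z, w].
In Python, from bench import env, eoat, kinematics, readout, cams, spotter gives the robot as it stands. Calls block until the motion is done:
- env.goto(position, orientation): joint-space move of the TCP to a pose.
- env.line_to(position, rotation=None, speed=0.15): straight line of the TCP; rotation=None keeps the orientation; speed is the mean speed in m/s.
- env.movej(angles): joint-space move.
- eoat.command_gripper(opening, effort=None): finger opening in m; effort is the grip in N (None keeps the last); returns when the fingers have stopped.
- env.sleep(seconds).
- kinematics.inverse_kinematics(position, orientation): joint angles nearest the present ones, or None.
- readout.read_state(): the state.
- cams.camera(name): name is "scene" or "top" or "wrist"; returns (picture, depth): 384x512x3 uint8, blue, green, red; 384x512 float32, m along the optical axis (not along the pixel's ray), 0 where there is no reading.
- cams.camera_params(name): a dict with "K" (3x3 intrinsics, pixels), "world_to_cam" (4x4, takes a point from world to camera coordinates). Camera axes: x right, y down, z forward; pixel columns grow to the right and rows downward; lengths in m; the calibration is good to about 2 mm. The wrist camera is an equidistant fisheye: a pixel r from the principal point sees the ray r / f radians off the axis. A picture is of the moment at which its call begins: read the wrist's pose just before it. camera_params takes no time and is no camera call; for the wrist camera it gives the pose at the moment of the call.
A pose or a line that the arm cannot do raises env.PlanningError and nothing moves.
- env.job_done(): hands the job in; it is judged then, once.
Trained networks look in the newest picture that a camera, given by its name, has taken for a name from the list of things; names that differ only in an ending like _2 or _b are one class to them, and where a whole thing is asked for, a point or a joint stands for the part that bears it (a point fixed in the world has none). Each returns a list of dicts, best first, with "p" (0 to 1); they miss things now and then, are a little off and sometimes report something else, mostly with a low value. They report only what shows in the picture. A call takes as long as a camera call. They do not tell look-alikes from the thing itself.
- spotter.boxes_of(camera, name): "point" ([column, row] in pixels, amid what is visible of it).
- spotter.trace(camera, name): "region" (384x512 bool, what is visible of it) and "point" ([column, row] in pixels, amid what is visible of it).
- spotter.pinpoint(camera, name): "point" ([column, row] in pixels: a listed point, or the origin of a listed thing).
The state is a dict: "t": time; "joint_pos": joint angles; "qvel": joint speeds; "joint_efforts": joint torques, N m; "eef_pos": TCP position; "tcp_rot": TCP orientation; "contact_force": force on the tool from outside, world axes, zero at the start; "moment": the same for the moment, N m; "width": finger opening in m; "finger_force": force on a finger pad.
Only numpy, scipy, OpenCV 4.12 (cv2) and the standard library are available. Lean on these libraries where they do the work, as an engineer would, in place of code of your own. Each camera call takes 0.05 s, during which the arm holds its last target. There are 200 camera calls.

## Task

Find the socket that fits the hex nut on the lathe's green-grey tool-rest base (not the spare nuts on the wooden block): try the sockets on it one after another, smallest first, then the middle one, then the largest, until one goes down over the nut. Finish while holding that socket, fully home on the nut and upright, the gripper still closed on it: do not let go. Leave the other two sockets standing upright on the bench, mouth down, and the bowl, the T-shaped rest and the mallet head where they are.

Things in the scene. Friction and masses are not known exactly. Their poses are not given: they have to be found in the camera images.
- socket_small: smallest of three loose steel hex sockets, 80 mm tall, mouth down on the bench. Hex bell 37 mm across flats, 40 tall; above it a solid hex drive end to grip, 26 across flats, 40 tall, black square on top. Hex bore for a 24 mm nut: 27 across flats, 30 deep, walls 5. Origin: centre of the mouth, z up; flats of bell, bore and drive end face +-x and every 60 deg. 0.17 to 0.4 kg
- socket_medium: middle one of three loose steel hex sockets, 80 mm tall, mouth down on the bench. Hex bell 43 mm across flats, 40 tall; above it a solid hex drive end to grip, 26 across flats, 40 tall, black square on top. Hex bore for a 30 mm nut: 33 across flats, 30 deep, walls 5. Origin: centre of the mouth, z up; flats of bell, bore and drive end face +-x and every 60 deg. 0.17 to 0.4 kg
- socket_large: largest of three loose steel hex sockets, 80 mm tall, mouth down on the bench. Hex bell 49 mm across flats, 40 tall; above it a solid hex drive end to grip, 26 across flats, 40 tall, black square on top. Hex bore for a 36 mm nut: 39 across flats, 30 deep, walls 5. Origin: centre of the mouth, z up; flats of bell, bore and drive end face +-x and every 60 deg. 0.17 to 0.4 kg
- clamp_seat (a point): point on the tool-rest base, 30 mm above the bench; the nut whose origin is here is the one to fit. A fitting socket goes home with its mouth on the washer, 3 mm above here; one too small, or over 8 deg off in yaw (modulo 60), stops 12 mm or more higher; one too big drops over and spins loose
- base_collar (a point): top of the round collar (48 mm wide, 64 mm above the bench) of the fixed green-grey tool-rest base, 105 mm from clamp_seat along x. The base is a slab 210 x 80 x 30 mm along the point's x, from 75 mm behind clamp_seat to 135 mm ahead of it; a thin lever, 54 mm high, sticks out of the collar 52 mm to +y
- nut_a: dark steel hex nut, fixed, on a washer 62 mm wide, 3 thick. nut_a, b, c are 24, 30 and 36 mm across flats; which is which is not told; any may be on the clamp. Origin: centre of the washer's underside, z up; flats face +-x and every 60 deg. Nut top 23 mm above it, the upper 4 mm chamfered by 3.5; a 15 mm stud ends at 26
- nut_b: dark steel hex nut, fixed, as nut_a; its size (24, 30 or 36 mm) is not told. Origin: centre of its washer's underside, z up, flats face +-x and every 60 deg
- nut_c: dark steel hex nut, fixed, as nut_a; its size (24, 30 or 36 mm) is not told. Origin: centre of its washer's underside, z up, flats face +-x and every 60 deg
- spare_block: fixed dark wood block 160 x 75 x 30 mm (long along its x) with the two spare nuts 40 mm either side of its middle; not part of the job. Origin: centre of its underside
- turned_bowl: loose turned wooden bowl, 120 mm wide, 50 mm tall, origin centre of the underside. Bystander: leave in place
- t_rest: loose T-shaped steel tool rest lying flat: bar 200 mm along its y, 22 mm wide, stem 98 mm long along its +x, under 25 mm high; origin under the middle of the bar. Bystander: leave in place
- mallet_head: loose turned dark wood mallet head, 76 mm thick, 75 mm tall, standing; origin centre of the underside. Bystander: leave in place
Things that resemble listed ones, but are neither listed nor needed, are in the scene too. What is shaped like the socket_small but blue or purple is not meant.

How it is judged:
By the outcome, as a careful person would: the job done as asked, in the order asked, and still so for the second after the job is handed in, while the arm keeps its last pose, push and grip.
It also fails if it takes over 72 s, if anything falls off the work surface, if the arm or the gripper's body presses on something with over 40 N, if the wrist force passes 120 N, or if a joint passes its speed limit or range.

## Working session

There is one attempt and no reset: what is moved stays moved. The work goes in short steps, each a Python script; the robot and the scene stay as the last script left them, time stands still between calls to the robot, and variables do not carry over. Pictures are saved under pics/ and viewed, at most 10 in all, crops included, and the job is handed in when it is done.

```bash
ls; mkdir -p pics; python3 - <<'E'
from bench import env, eoat, kinematics, readout, cams, spotter
import cv2, numpy as np
for c in ("scene","top"):
    im,d=cams.camera(c); cv2.imwrite(f"pics/{c}0.png",im); np.save(f"pics/{c}0.npy",d)
    p=cams.camera_params(c); print(c,p["K"].tolist(),np.round(p["world_to_cam"],4).tolist())
    for n in ("socket_small","socket_medium","socket_large","clamp_seat","base_collar","nut_a"):
        print(n,[(np.round(x["point"],1).tolist(),round(x["p"],2)) for x in spotter.pinpoint(c,n)])
a=cv2.imread("pics/scene0.png");b=cv2.imread("pics/top0.png")
cv2.imwrite("pics/a0.png",cv2.resize(b,(800,600),interpolation=cv2.INTER_CUBIC))
cv2.imwrite("pics/b0.png",cv2.resize(a,(800,600),interpolation=cv2.INTER_CUBIC))
s=readout.read_state();print(s)
E
```

```text
pics
scene [[358.341607967871, 0.0, 251.3678412720327], [0.0, 358.341607967871, 182.77129235293037], [0.0, 0.0, 1.0]] [[0.3802, 0.9248, 0.0136, -0.2699], [0.7247, -0.2887, -0.6257, -0.3555], [-0.5747, 0.2478, -0.78, 1.3329], [0.0, 0.0, 0.0, 1.0]]
socket_small [([167.9, 181.9], 0.69), ([150.6, 219.5], 0.59), ([129.0, 195.6], 0.55)]
socket_medium [([201.3, 195.6], 0.73)]
socket_large [([253.1, 163.0], 0.62), ([98.3, 235.1], 0.61)]
clamp_seat []
base_collar [([269.6, 180.1], 0.97), ([149.7, 289.7], 0.57)]
nut_a [([377.9, 184.2], 0.8), ([251.4, 166.8], 0.76), ([361.6, 161.2], 0.69)]
top [[373.6728549476834, 0.0, 255.0767184634845], [0.0, 373.6728549476834, 185.6248131848643], [0.0, 0.0, 1.0]] [[-0.0202, -0.9996, 0.0202, 0.0535], [-0.9975, 0.0188, -0.0675, 0.5956], [0.0671, -0.0215, -0.9975, 1.0763], [0.0, 0.0, 0.0, 1.0]]
socket_small [([356.8, 232.3], 0.66), ([339.8, 209.0], 0.49), ([321.2, 239.6], 0.44)]
socket_medium [([291.7, 217.5], 0.75), ([237.5, 227.0], 0.47)]
socket_large [([388.6, 200.9], 0.85)]
clamp_seat [([236.6, 226.2], 0.89)]
base_collar [([230.6, 191.2], 0.95)]
nut_a [([131.7, 188.9], 0.93), ([130.4, 160.6], 0.82), ([238.1, 223.7], 0.62)]
{'t': 0.7, 'joint_pos': array([ 1.10762577e+00,  3.12893823e-01,  1.49772098e+00,  1.07980117e-05,
        1.33102191e+00, -2.23384351e-01]), 'qvel': array([ 0.00028373,  0.00179843,  0.00061994,  0.00085936, -0.00076406,
        0.00020399]), 'joint_efforts': array([ 8.35680275e-04, -4.12103176e+01, -2.59870613e+01, -1.68141305e-04,
        5.68173800e-04,  2.79269523e-05]), 'eef_pos': array([0.12468276, 0.50997229, 0.23128943]), 'tcp_rot': array([ 1.19607349e-01,  9.92821274e-01, -1.89830521e-05, -1.23545499e-05]), 'contact_force': array([1.22133678, 0.00851292, 0.18568215]), 'moment': array([-0.0126654 ,  0.02686923, -0.02574203]), 'finger_force': 0.0, 'width': 0.08540833506412555}
```

View pics/a0.png

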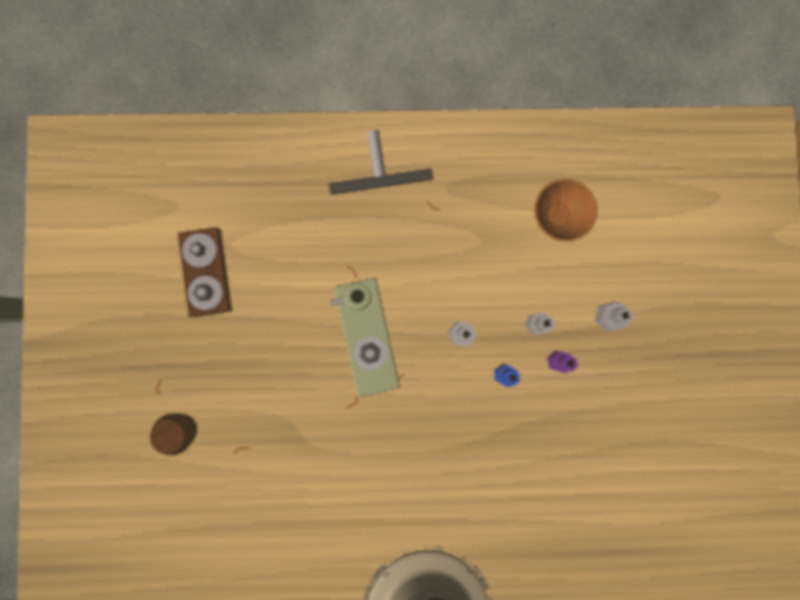

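View pics/b0.png

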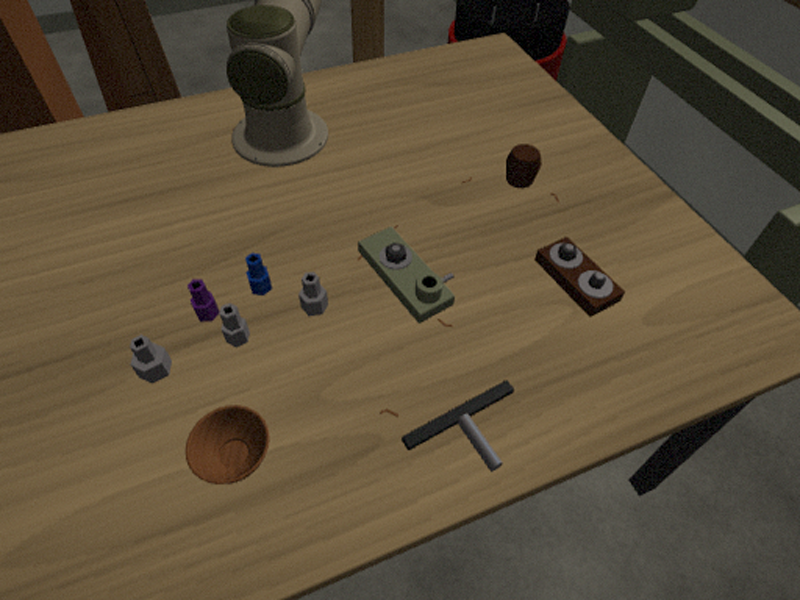

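Top view (800×600 px): small socket at (540,323), medium at (463,333) and large at (614,315). The clamp nut is at (370,352) with the collar at (357,296), and the blue and purple decoys are at (507,375) and (562,361). The scene view agrees. Next I'll take close wrist views.

```bash
cat > h.py <<'E'
from bench import env, eoat, kinematics, readout, cams, spotter
import cv2, numpy as np
from scipy.spatial.transform import Rotation as R
from scipy.optimize import minimize
def down(yaw):  # tool z down, tool y axis at world angle yaw+90deg
    return (R.from_euler('z',yaw)*R.from_euler('x',np.pi)).as_quat()
def ray_plane(c,px,z):
    p=cams.camera_params(c);K=p["K"];T=np.array(p["world_to_cam"])
    d=T[:3,:3].T@np.array([(px[0]-K[0][2])/K[0][0],(px[1]-K[1][2])/K[1][1],1]);o=-T[:3,:3].T@T[:3,3]
    return (o+d*(z-o[2])/d[2])
def wrist():
    p=cams.camera_params("wrist"); im,d=cams.camera("wrist"); return im,d,np.array(p["K"]),np.array(p["world_to_cam"])
def cloud(d,K,T):
    v,u=np.mgrid[:d.shape[0],:d.shape[1]]
    x=(u-K[0,2])/K[0,0];y=(v-K[1,2])/K[1,1];r=np.hypot(x,y)+1e-9;s=np.tan(np.minimum(r,1.4))/r
    P=np.stack([x*s*d,y*s*d,d],-1); P[(d<=0)|(r>1.3)]=np.nan
    return (P-T[:3,3])@T[:3,:3]
def rect(im,K,T,c,z,size,n=500):  # ortho view of plane z: image up = +x, left = +y
    i,j=np.mgrid[:n,:n]; X=c[0]+(n/2-i)*size/n; Y=c[1]+(n/2-j)*size/n
    P=np.stack([X,Y,np.full_like(X,z)],-1)@T[:3,:3].T+T[:3,3]
    rho=np.hypot(P[...,0],P[...,1])+1e-9; th=np.arctan2(rho,P[...,2])
    return cv2.remap(im,(K[0,0]*th*P[...,0]/rho+K[0,2]).astype(np.float32),(K[1,1]*th*P[...,1]/rho+K[1,2]).astype(np.float32),cv2.INTER_CUBIC)
def st(): 
    s=readout.read_state(); print("t%.2f"%s["t"],"tcp",np.round(s["eef_pos"],4),"F",np.round(s["contact_force"],1),"M",np.round(s["moment"],2),"w%.4f ff%.1f"%(s["width"],s["finger_force"])); return s
E
python3 - <<'E'
from h import *
for n,px,z in (("small",(540,323),.08),("med",(463,333),.08),("large",(614,315),.08),("clamp",(236.6/.64,226.2/.64),.03),("nut",(370,352),.053),("collar",(230.6/.64,191.2/.64),.064)):
    print(n,np.round(ray_plane("top",np.array(px)*.64,z),4))
for n,px in (("small",(339.8,209)),("med",(291.7,217.5)),("large",(388.6,200.9))): print(n,np.round(ray_plane("top",px,0),4))
p=cams.camera_params("wrist");T=np.array(p["world_to_cam"]);s=readout.read_state()
Rt=R.from_quat(s["tcp_rot"]);o=-T[:3,:3].T@T[:3,3]
print("cam in tool",Rt.inv().apply(o-s["eef_pos"]),"axis",Rt.inv().apply(T[2,:3]),p["K"])
for yaw in (0,np.pi/2,-np.pi/2,np.pi):
  for q in ((.49,-.16,.2),(.45,.13,.2)):
    print(yaw,q,kinematics.inverse_kinematics(q,down(yaw)))
E
```

```text
small [ 0.5291 -0.2067  0.08  ]
med [ 0.5141 -0.0692  0.08  ]
large [ 0.5406 -0.3397  0.08  ]
clamp [0.4797 0.0977 0.03  ]
nut [0.4832 0.0964 0.053 ]
collar [0.5791 0.1119 0.064 ]
small [ 0.5231 -0.2101  0.    ]
med [ 0.5008 -0.0655  0.    ]
large [ 0.5444 -0.358   0.    ]
cam in tool [ 0.06728469  0.00103925 -0.14285386] axis [-2.67972880e-01 -2.88820624e-04  9.63426412e-01] [[297.31863964   0.         254.81355171]
 [  0.         297.31863964 191.47373691]
 [  0.           0.           1.        ]]
0 (0.49, -0.16, 0.2) [-5.43198443e-01  3.18540378e-01  1.57433911e+00 -4.44089210e-16
  1.24871317e+00  1.02759788e+00]
0 (0.45, 0.13, 0.2) [ 3.03163422e-02  2.17036191e-01  1.70839265e+00 -4.44089210e-16
  1.21616381e+00  1.60111267e+00]
1.5707963267948966 (0.49, -0.16, 0.2) [-0.54319844  0.31854038  1.57433911  0.          1.24871317 -0.54319844]
1.5707963267948966 (0.45, 0.13, 0.2) [ 3.03163422e-02  2.17036191e-01  1.70839265e+00 -4.44089210e-16
  1.21616381e+00  3.03163422e-02]
-1.5707963267948966 (0.49, -0.16, 0.2) [-5.43198443e-01  3.18540378e-01  1.57433911e+00 -4.44089210e-16
  1.24871317e+00  2.59839421e+00]
-1.5707963267948966 (0.45, 0.13, 0.2) None
3.141592653589793 (0.49, -0.16, 0.2) [-0.54319844  0.31854038  1.57433911  0.          1.24871317 -2.11399477]
3.141592653589793 (0.45, 0.13, 0.2) [ 0.03031634  0.21703619  1.70839265  0.          1.21616381 -1.54047998]
```

```bash
cat >> h.py <<'E'
def hexfit(P,c0,zlo,zhi,rad,af,ax=None):
    """fit hexagon (across flats af or free) to xy points of slice; returns centre,yaw(deg mod 60),af"""
    Q=P.reshape(-1,3);Q=Q[np.isfinite(Q).all(1)];m=(Q[:,2]>zlo)&(Q[:,2]<zhi)&(np.hypot(*(Q[:,:2]-c0).T)<rad);q=Q[m][:,:2]
    return q
def vol(P,c0,zlo,zhi,rad): return hexfit(P,c0,zlo,zhi,rad,0)
E
python3 - <<'E'
from h import *
st()
env.goto([.483,.097,.16],down(np.pi/2)); st()
im,d,K,T=wrist(); cv2.imwrite("pics/w1.png",im); np.savez("pics/w1.npz",im=im,d=d,K=K,T=T)
o1=rect(im,K,T,(.483,.097),.053,.10,400)
print("pin",[(x["point"],x["p"]) for x in spotter.pinpoint("wrist","clamp_seat")])
env.goto([.525,-.207,.20],down(np.pi/2)); st()
im,d,K,T=wrist(); cv2.imwrite("pics/w2.png",im); np.savez("pics/w2.npz",im=im,d=d,K=K,T=T)
o2=rect(im,K,T,(.527,-.205),.08,.36,400)
cv2.imwrite("pics/o12.png",np.hstack([o1,o2]))
P=cloud(d,K,T)
for n,c in (("s",(.527,-.2075)),("m",(.512,-.069)),("l",(.541,-.342))):
    q=vol(P,c,.07,.09,.04); print(n,len(q),np.round(q.mean(0),4),np.round(np.ptp(q,0),4))
E
```

```text
t0.70 tcp [0.1247 0.51   0.2313] F [1.2 0.  0.2] M [-0.01  0.03 -0.03] w0.0854 ff0.0
t2.69 tcp [0.4829 0.0977 0.1601] F [ 0.5 -1.1  0.5] M [-0.04 -0.02 -0.01] w0.0853 ff0.0
pin []
t3.98 tcp [ 0.5251 -0.2058  0.1999] F [ 0.1 -0.4 -1. ] M [ 0.03 -0.01 -0.  ] w0.0855 ff0.0
s 725 [ 0.528  -0.2165] [0.0272 0.0296]
m 771 [ 0.5126 -0.0747] [0.0275 0.0286]
l 293 [ 0.5381 -0.3505] [0.0272 0.0164]
```

View pics/o12.png

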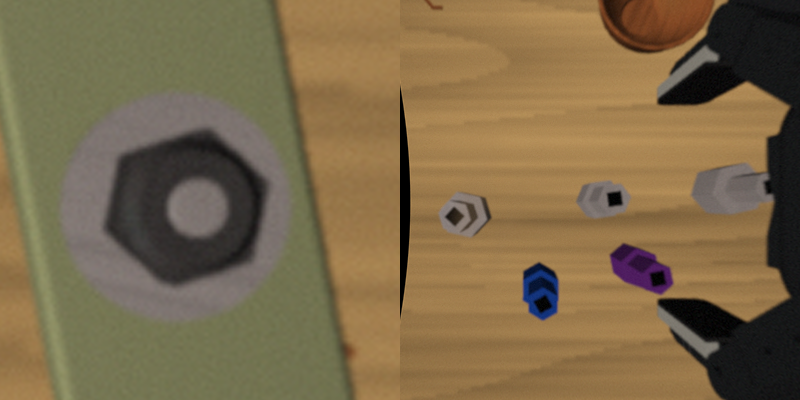

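The left rectified patch (0.25 mm/px) shows the clamp nut with corners about 41 mm apart, so it is probably the 36 mm nut. The right patch shows the medium socket at (465,215), small at (602,198) and large at (735,188), the last partly hidden by a finger. Next I'll fit silhouettes for pose and yaw.

```bash
cat >> h.py <<'E'
def hexpts(af,z): 
    a=np.radians(30+60*np.arange(6)); r=af/np.sqrt(3); return np.c_[r*np.cos(a),r*np.sin(a),np.full(6,z)]
def proj(P,K,T):
    P=P@T[:3,:3].T+T[:3,3]; rho=np.hypot(P[:,0],P[:,1])+1e-9; th=np.arctan2(rho,P[:,2])
    return np.c_[K[0,0]*th*P[:,0]/rho+K[0,2],K[1,1]*th*P[:,1]/rho+K[1,2]]
def render(hulls,x,y,yaw,z0,K,T,box,S):
    m=np.zeros((int((box[3]-box[1])*S),int((box[2]-box[0])*S)),np.uint8); rz=R.from_euler('z',yaw)
    for h in hulls:
        p=(proj(rz.apply(h)+[x,y,z0],K,T)-box[:2]+.5)*S-.5
        cv2.fillConvexPoly(m,cv2.convexHull(np.round(p*16).astype(np.int32)),255,cv2.LINE_AA,4)
    return m
def fit(mask,hulls,x,y,z0,K,T,rng=.008):
    """mask: full image bool/float. returns x,y,yaw(deg in 0..60),iou"""
    S=4; c=proj(np.array([[x,y,z0+.03]]),K,T)[0]; box=np.r_[np.maximum(c-60,0),np.minimum(c+60,[512,384])].astype(int)
    M=cv2.resize(mask[box[1]:box[3],box[0]:box[2]].astype(np.float32),None,fx=S,fy=S,interpolation=cv2.INTER_LINEAR)
    def cost(p):
        m=render(hulls,p[0]/1e3,p[1]/1e3,p[2]/30,z0,K,T,box,S)/255.
        return -np.minimum(m,M).sum()/np.maximum(m,M).sum()
    best=None
    for y0 in np.radians([0,15,30,45]):
        s0=np.array([x*1e3,y*1e3,y0*30]); sim=np.vstack([s0,s0+[5,0,0],s0+[0,5,0],s0+[0,0,5]])
        r=minimize(cost,s0,method='Nelder-Mead',options=dict(initial_simplex=sim,xatol=.03,fatol=1e-4))
        if best is None or r.fun<best.fun: best=r
    p=best.x; return p[0]/1e3,p[1]/1e3,np.degrees(p[2]/30)%60,-best.fun
def nuth(af): return [np.vstack([hexpts(af,.003),hexpts(af,.019),hexpts(af-7,.023)])]
def sockh(bell): return [np.vstack([hexpts(bell,0),hexpts(bell,.04)]),np.vstack([hexpts(26,.04),hexpts(26,.08)])]
def sockmask(im,c,K,T,r=45):  # grey or black, not wood/blue/purple
    hsv=cv2.cvtColor(cv2.GaussianBlur(im,(3,3),0),cv2.COLOR_BGR2HSV)
    m=((hsv[...,1]<75)|(hsv[...,2]<40)).astype(np.uint8)
    return pick(m,c,K,T)
def pick(m,c,K,T):
    n,l,s,_=cv2.connectedComponentsWithStats(cv2.morphologyEx(m,cv2.MORPH_CLOSE,np.ones((3,3))))
    u=proj(np.array([c]),K,T)[0].astype(int); w=l[u[1]-8:u[1]+9,u[0]-8:u[0]+9].ravel(); w=w[w>0]
    return l==np.bincount(w).argmax()
E
python3 - <<'E'
from h import *
f=np.load("pics/w1.npz");im,K,T=f["im"],f["K"],f["T"]
g=cv2.cvtColor(cv2.GaussianBlur(im,(3,3),0),cv2.COLOR_BGR2GRAY); m0=(g<88).astype(np.uint8)
u=proj(np.array([[.485,.095,.05]]),K,T)[0].astype(int); print(u,g[u[1]-45:u[1]+45:5,u[0]])
m=pick(m0,(.485,.105,.05),K,T)
mm=cv2.drawContours(np.zeros_like(m0),cv2.findContours(m.astype(np.uint8),0,2)[0],-1,1,-1)
for af in (.024,.03,.036): print(af,np.round(fit(mm,nuth(af),.484,.096,.03,K,T),4), mm.sum())
A=im.copy();A[mm>0,2]=255; A=A[u[1]-60:u[1]+60,u[0]-60:u[0]+60]
f=np.load("pics/w2.npz");im,K,T=f["im"],f["K"],f["T"]; B=[A]
for c,b in (((.528,-.2165),.037),((.5126,-.0747),.043)):
    m=sockmask(im,(*c,.05),K,T); print(b,np.round(fit(m,sockh(b),*c,0,K,T),4),m.sum())
    u=proj(np.array([[*c,.05]]),K,T)[0].astype(int);A=im.copy();A[m>0,2]=255
    A=cv2.copyMakeBorder(A,60,60,60,60,0);B.append(A[u[1]:u[1]+120,u[0]:u[0]+120])
cv2.imwrite("pics/m3.png",cv2.resize(np.hstack(B),(780,260)))
E
```

```text
[256 192] [115 116 122 120  61  59  47  59 119 116  96  48  29 116 110  95 120 121]
0.024 [0.484  0.096  0.     0.1055] 1519
0.03 [0.484  0.096  0.     0.1055] 1519
0.036 [0.484  0.096  0.     0.1055] 1519
0.037 [ 0.528  -0.2165  0.      0.0972] 1400
0.043 [ 0.5126 -0.0747  0.      0.1077] 1448
```

View pics/m3.png

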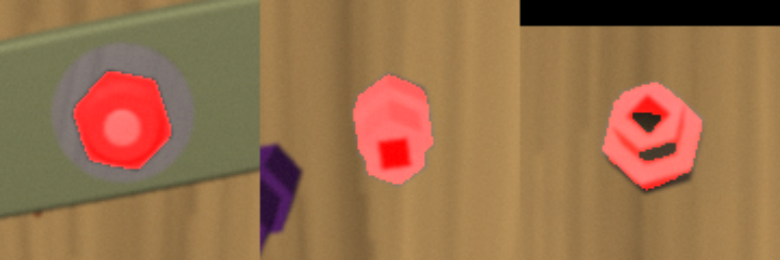

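Red masks cover the nut, small and medium sockets well; the medium mask needs its holes filled. The IoU failure is a mm/m mix-up in my model, which I'll fix.

```bash
sed -i 's/af-7,/af-.007,/; s/hexpts(26,/hexpts(.026,/g' h.py; cat >> h.py <<'E'
def fill(m): return cv2.drawContours(np.zeros(m.shape,np.uint8),cv2.findContours(m.astype(np.uint8),0,2)[0],-1,1,-1)
def nutmask(im,c,K,T):
    g=cv2.cvtColor(cv2.GaussianBlur(im,(3,3),0),cv2.COLOR_BGR2GRAY); return fill(pick((g<88).astype(np.uint8),c,K,T))
E
python3 - <<'E'
from h import *
f=np.load("pics/w1.npz");im,K,T=f["im"],f["K"],f["T"]
mm=nutmask(im,(.485,.105,.05),K,T)
for af in (.024,.03,.036): print(af,np.round(fit(mm,nuth(af),.484,.096,.03,K,T),4))
f=np.load("pics/w2.npz");im,K,T=f["im"],f["K"],f["T"]
for c,b in (((.528,-.2165),.037),((.5126,-.0747),.043)):
    print(b,np.round(fit(fill(sockmask(im,(*c,.05),K,T)),sockh(b),*c,0,K,T),4))
E
```

```text
0.024 [ 0.4833  0.0977 30.0717  0.4837]
0.03 [ 0.4814  0.099  29.606   0.7228]
0.036 [ 0.4813  0.0979 18.0289  0.9721]
0.037 [ 0.5282 -0.2178  8.9716  0.9488]
0.043 [ 0.5126 -0.0732 48.0625  0.9201]
```

```bash
cat >> h.py <<'E'
def look(c,bell,psi,z=.19):
    env.goto([c[0],c[1],z],down(np.radians(psi))); env.sleep(.2)
    im,d,K,T=wrist(); r=fit(fill(sockmask(im,(*c,.05),K,T)),sockh(bell),*c,0,K,T); print("fit",np.round(r,4)); return r
def psi_for(yaw,ref=100):  # tool yaw gripping across flats, nearest ref
    return yaw+90+60*np.round((ref-yaw-90)/60)
H=.046
def grab(x,y,psi):
    q=down(np.radians(psi)); env.goto([x,y,.13],q); env.line_to([x,y,H],speed=.12); env.sleep(.1); st()
    eoat.command_gripper(.02,60); st()
E
python3 - <<'E'
from h import *
eoat.command_gripper(.055)
r=look((.5282,-.2178),.037,99)
if r[3]<.9: raise SystemExit
p=psi_for(r[2]); print(p); grab(r[0],r[1],p)
im,d=cams.camera("wrist"); cv2.imwrite("pics/g1.png",im)
E
```

```text
fit [ 0.5282 -0.2178  6.8461  0.9565]
96.84610439607738
t6.27 tcp [ 0.5287 -0.2181  0.047 ] F [ 0.1 -0.5 -0.6] M [ 0.01 -0.    0.06] w0.0551 ff0.0
t6.63 tcp [ 0.5284 -0.2179  0.0465] F [-1.3  0.   3.6] M [ 0.13  0.18 -0.09] w0.0250 ff59.0
```

View pics/g1.png

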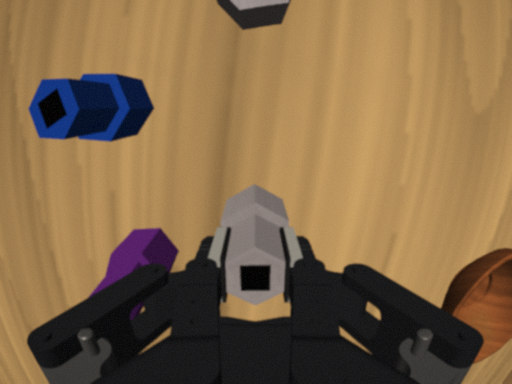

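The small socket is gripped square across its flats (drive end at about (255,270)). I'll try it on the nut.

```bash
cat >> h.py <<'E'
NX,NY,NYAW=.4813,.0979,18.03
def attempt(h,psi_ref,flim=15,bottom=.031):
    s=st(); x,y,_=s["eef_pos"]; env.line_to([x,y,.15],speed=.25); 
    psi=psi_for(NYAW,psi_ref); env.goto([NX,NY,.15],down(np.radians(psi))); env.line_to([NX,NY,h+.062],speed=.15); env.sleep(.15)
    f0=st()["contact_force"]; z=h+.062
    while z>h+bottom:
        z-=.002; env.line_to([NX,NY,z],speed=.03); s=readout.read_state()
        if abs(s["contact_force"][2]-f0[2])>flim: break
    s=st(); print("mouth z",s["eef_pos"][2]-h, "cmd",z-h,"psi",psi); return s
def putback(x,y,psi,h):
    s=readout.read_state(); a=s["eef_pos"]; env.line_to([a[0],a[1],.15],speed=.25)
    q=down(np.radians(psi)); env.goto([x,y,.15],q); env.line_to([x,y,h+.015],speed=.25); f0=st()["contact_force"][2]; z=h+.008
    while z>h-.004:
        env.line_to([x,y,z],speed=.03); s=readout.read_state()
        if abs(s["contact_force"][2]-f0)>6: break
        z-=.0015
    st(); eoat.command_gripper(.055); env.line_to([x,y,.15],speed=.25); st()
E
python3 - <<'E'
from h import *
attempt(.0465,100); im,d=cams.camera("wrist"); cv2.imwrite("pics/g2.png",im)
E
```

```text
t6.68 tcp [ 0.5284 -0.2179  0.0465] F [-2.2  0.1  5.2] M [ 0.07  0.19 -0.01] w0.0251 ff59.0
t9.04 tcp [0.482  0.0977 0.1096] F [ 0.1  0.3 -0.9] M [ 0.02 -0.04  0.03] w0.0255 ff59.1
t10.54 tcp [0.4819 0.0979 0.099 ] F [-7.7 -1.4 24.7] M [-0.12  1.97  0.03] w0.0249 ff63.0
mouth z 0.052497138311313474 cmd 0.04999999999999999 psi 108.03
```

View pics/g2.png

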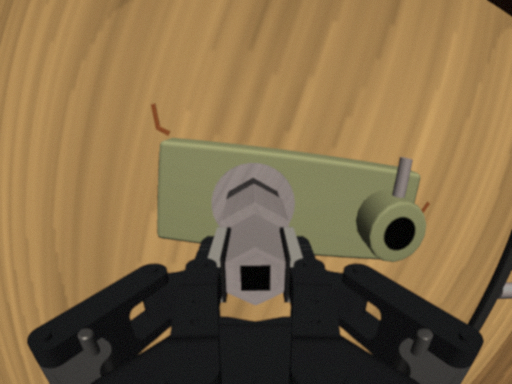

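The small socket stopped on top of the nut (mouth at 52.5 mm, nut hex and washer visible below the bell at (255,190)), so it doesn't fit. I'll put it back, then measure and grab the medium.

```bash
python3 - <<'E'
from h import *
putback(.5284,-.2179,96.85,.0465)
r=look((.5284,-.2179),.037,96.85)
r=look((.5126,-.0732),.043,78)
np.save("pics/med.npy",r)
im,d=cams.camera("wrist"); cv2.imwrite("pics/g3.png",im)
im2,d=cams.camera("scene"); cv2.imwrite("pics/g3s.png",np.hstack([cv2.resize(im,(400,300)),cv2.resize(im2[140:270,60:260],(400,300))]))
E
```

```text
t12.68 tcp [ 0.5291 -0.2174  0.0625] F [ 0.1 -0.  -2.5] M [-0.    0.03  0.01] w0.0253 ff59.3
t14.56 tcp [ 0.5286 -0.2181  0.0465] F [-3.   2.3  8. ] M [0.26 0.6  0.  ] w0.0250 ff60.5
t15.52 tcp [ 0.5283 -0.2178  0.15  ] F [ 0.  -0.2  0.8] M [ 0.   -0.02  0.01] w0.0548 ff0.0
fit [ 0.5288 -0.2179  8.0179  0.9516]
fit [ 0.5123 -0.0738 46.9405  0.9544]
```

View pics/g3s.png

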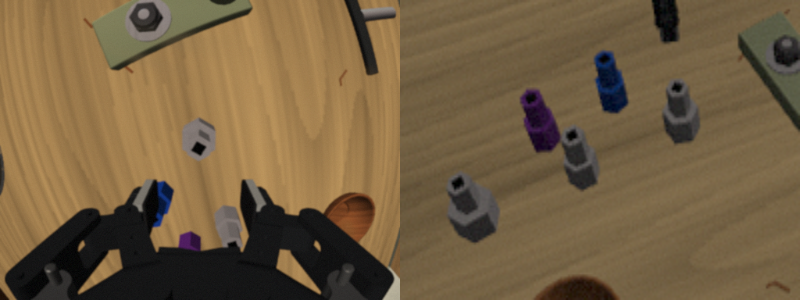

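The small socket stands upright again at about (580,160) in the right view, and the medium is clear at (200,138) in the left view. I'll grab the medium and try it.

```bash
python3 - <<'E'
from h import *
r=np.load("pics/med.npy"); p=psi_for(r[2],78); print(p); grab(r[0],r[1],p)
s=st(); h=float(s["eef_pos"][2])
if not .022<s["width"]<.029: raise SystemExit
a=attempt(h,100,flim=10)
if a["eef_pos"][2]-h>.043:
    putback(r[0],r[1],p,h)
    look(r[:2],.043,p)
    look((.5400,-.345),.049,97)
    r=look((.5400,-.345),.049,97); np.save("pics/large.npy",r)
    im,d=cams.camera("wrist"); im2,d=cams.camera("scene"); cv2.imwrite("pics/g4s.png",np.hstack([cv2.resize(im,(400,300)),cv2.resize(im2[140:270,60:260],(400,300))]))
E
```

```text
76.94053505305129
t18.33 tcp [ 0.5129 -0.074   0.047 ] F [ 0.3 -0.2 -0.3] M [ 0.04  0.04 -0.02] w0.0548 ff0.0
t18.70 tcp [ 0.5125 -0.0739  0.0465] F [-1.4  0.7  5.9] M [ 0.07  0.15 -0.03] w0.0250 ff59.1
t18.70 tcp [ 0.5125 -0.0739  0.0465] F [-1.4  0.7  5.9] M [ 0.07  0.15 -0.03] w0.0250 ff59.1
t18.70 tcp [ 0.5125 -0.0739  0.0465] F [-1.4  0.7  5.9] M [ 0.07  0.15 -0.03] w0.0250 ff59.1
t20.57 tcp [0.482  0.0976 0.1095] F [ 0.6  0.3 -1.6] M [-0.01 -0.01  0.01] w0.0254 ff59.1
t22.32 tcp [0.4815 0.0979 0.0961] F [-6.5  0.2 20.1] M [-0.02  1.78 -0.01] w0.0252 ff62.2
mouth z 0.04967693645911173 cmd 0.047999999999999994 psi 108.03
t23.93 tcp [ 0.5127 -0.0732  0.0622] F [ 0.9 -0.3 -1.3] M [0.04 0.01 0.02] w0.0250 ff59.3
t25.82 tcp [ 0.5124 -0.0739  0.0465] F [-4.4  2.1  9.9] M [0.2  0.7  0.01] w0.0251 ff60.8
t26.77 tcp [ 0.5121 -0.0737  0.1498] F [ 0.2 -0.1 -0.2] M [-0.02 -0.02  0.01] w0.0550 ff0.0
fit [ 0.5125 -0.0739 46.4536  0.9522]
fit [ 0.5395 -0.3589 13.1213  0.962 ]
fit [ 0.5395 -0.3589 13.2269  0.9631]
```

```bash
ls pics
```

```text
a0.png
b0.png
g1.png
g2.png
g3.png
g3s.png
g4s.png
large.npy
m3.png
med.npy
o12.png
scene0.npy
scene0.png
top0.npy
top0.png
w1.npz
w1.png
w2.npz
w2.png
```

The medium socket stopped on the chamfer (mouth at 49.7 mm) and is back upright. Now the large one.

```bash
python3 - <<'E'
from h import *
r=look((.5395,-.3589),.049,103.2); p=psi_for(r[2]); print(p); grab(r[0],r[1],p)
s=st(); h=float(s["eef_pos"][2])
if not .022<s["width"]<.029: raise SystemExit
a=attempt(h,100,flim=12)
im,d=cams.camera("wrist"); im2,d=cams.camera("scene"); cv2.imwrite("pics/g5.png",np.hstack([cv2.resize(im,(400,300)),cv2.resize(im2[120:250,80:290],(400,300))]))
E
```

```text
fit [ 0.5394 -0.359  12.1974  0.9626]
102.19742774477977
t31.02 tcp [ 0.5399 -0.3594  0.0472] F [-0.2 -0.3 -0.1] M [ 0.03  0.04 -0.02] w0.0548 ff0.0
t31.38 tcp [ 0.5396 -0.3591  0.0465] F [-2.2  0.1  4.3] M [ 0.09  0.15 -0.01] w0.0250 ff59.0
t31.38 tcp [ 0.5396 -0.3591  0.0465] F [-2.2  0.1  4.3] M [ 0.09  0.15 -0.01] w0.0250 ff59.0
t31.38 tcp [ 0.5396 -0.3591  0.0465] F [-2.2  0.1  4.3] M [ 0.09  0.15 -0.01] w0.0250 ff59.0
t34.21 tcp [0.482  0.0977 0.1096] F [ 0.6 -0.3 -2.1] M [-0.   -0.02 -0.04] w0.0246 ff59.3
t38.21 tcp [0.4816 0.0979 0.0794] F [-12.8  -1.4  30.4] M [-0.15  2.25 -0.06] w0.0255 ff63.8
mouth z 0.03283298665982394 cmd 0.02999999999999997 psi 108.03
```

View pics/g5.png

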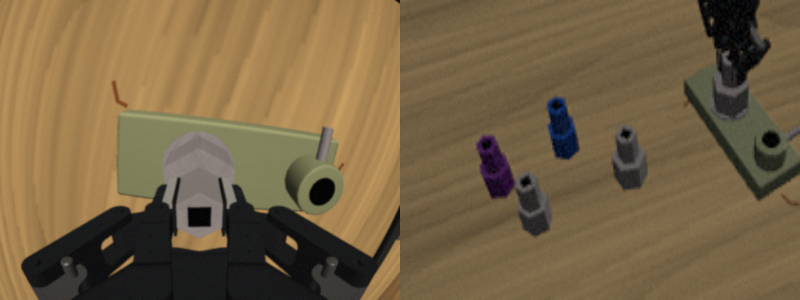

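The large socket is home: mouth at 32.8 mm, with the bell sitting on the washer at (730,95) in the scene view and the small and medium standing. I'll ease the push, check and hand in.

```bash
python3 - <<'E'
from h import *
env.line_to([NX,NY,.0465+.0315],speed=.03); env.sleep(.3); s=st(); z=s["eef_pos"][2]-.0465
print(z, R.from_quat(s["tcp_rot"]).as_matrix()[:,2])
if z<.0345 and s["contact_force"][2]>2 and s["finger_force"]>30: env.job_done(); print("done")
E
```

```text
t38.86 tcp [0.4818 0.0979 0.0794] F [-5.7 -0.5 14.8] M [-0.08  0.99 -0.01] w0.0250 ff61.7
0.03292662628515439 [ 1.58244376e-03 -2.35204324e-04 -9.99998720e-01]
the job is handed in; nothing more can be done
done
```

The large socket fits and is held fully home and upright on the clamp nut with the gripper closed; the small and medium sockets were tried first, stopped on top of the nut, and stand back on the bench, and the job was handed in at about 39 s.

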